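# Put the glaze pestle away in its drying stand

### The arm

A 6-joint arm with a two-finger parallel gripper is mounted at the origin on a cart in front of the work surface, level with it; the furniture and walls round the work are solid. World frame = base frame: x ahead of the robot, y to its left, z up, the work surface at z = 0. Lengths are in m, angles in rad, forces in N, time in s.
With the tool pointing down it reaches from about 0.25 to 0.775 m from the base axis. Payload 4 kg.
Tool frame: the origin (TCP) lies midway between the tips of the shut fingers; the grasp point (between the pads) lies grip_point_offset behind it (grip_point_offset is the distance from the TCP to the grasp point, in m); z points along the fingers, y is the line along which they close (so a half turn about z gives the same grasp; the last joint's range is limited). The gripper opens to 94 mm and grips with 3 to 60 N. Pads are 16 mm wide; open, the fingers measure 119 mm over their backs; the gripper's body (75 mm by 177 mm) begins 78 mm behind the grasp point.
Start: joints at [-1.301, 0.087, 1.371, -0, 1.684, -0.103], TCP at [0.2, -0.512, 0.206] pointing down, gripper open.
Joint ranges: [-3.1, 3.1], [-0.76, 2.03], [0.27, 2.55], [-1.08, 4.22], [0.17, 2.65], [-2.57, 2.57]. Speed limits (rad/s): [2.79, 2.79, 3.14, 3.14, 3.14, 3.14].

### API

Orientations are given as [roll, pitch, yaw] about the fixed x, y, z axes, in that order (R = Rz(yaw) Ry(pitch) Rx(roll)).
In Python, from bench import * gives the robot as it stands. The module is installed in compiled form; this text tells all that it offers.
- The arm moves only by the tool apply_moves, never from a script. Its argument "commands" is a list of rows, each a list of 7 numbers: the turn, a rotation vector about the world's x, y, z in rad, then the shift along the world's x, y, z in m, then the opening in per cent of the stroke, from 0 (shut) to 100 (fully open). In form: [[ax, ay, az, x, y, z, jaw], ...]. A call has exactly 5 rows; each row is the pose to reach, as a shift and turn from the pose commanded when the call began; what a row does not reach only later rows make up. A row lasts 1/10 s, in which the tool goes at most 50 mm and 8.59 degrees, less where a joint would pass 70% of its speed; a pose out of reach is approached as far as the arm can. A call with a gripper value outside its range is refused whole. The fingers move at their own pace and stop on an object; the grip force is fixed at half the most. Time passes only in rows, so rows that repeat a pose let the fingers close, or fill a call up. It gives the time, the measured TCP pose, the force, the opening and the grip force at its end, in the units of the state.
- get_obs(): the state, without advancing time (a new reading comes with each control period).
- snapshot(name): name is "scene" or "top"; returns a dict with "pixels" (480x640x3 uint8, red, green, blue), "vertical_fov" (degrees; the focal length in pixels is half the picture's height over the tangent of half this angle, whatever the lens; pixels are square), "cx", "cy" (the principal point, pixels), "k1" (the pictures are not rectified: a ray, as slopes to the right and down, at radius r is drawn at 1 + k1 r^2 times it, then the intrinsics apply), "rvec" (rotation vector, rad) and "tvec" (3), from world to camera coordinates, as OpenCV has them. Camera axes: x right, y down, z forward; pixel columns grow to the right and rows downward; lengths in m; the calibration is good to about 2 mm. A picture is of the moment at which its call begins. There is no depth.
- close_job(): hands the job in; it is judged then, once.
Trained networks look in the newest picture that a camera, given by its name, has taken for a name from the list of things; names that differ only in an ending like _2 or _b are one class to them, and where a whole thing is asked for, a point or a joint stands for the part that bears it (a point fixed in the world has none). Each returns a list of dicts, best first, with "score" (0 to 1); they miss things now and then, are a little off and sometimes report something else, mostly with a low value. They report only what shows in the picture. A call takes as long as a camera call. They do not tell look-alikes from the thing itself.
- masks_of(camera, query): "mask" (480x640 bool, what is visible of it) and "extent" ([left, top, right, bottom] in pixels, round what is visible of it).
- place_of(camera, query): "pixel" ([column, row] in pixels: a listed point, or the origin of a listed thing).
The state is a dict: "time": time; "joint_positions": joint angles; "qvel": joint speeds; "joint_torque": joint torques, N m; "tool_pos": TCP position; "ee_rot": TCP orientation; "wrist_force": force on the tool from outside, world axes, zero at the start; "wrist_torque": the same for the moment, N m; "width": finger opening in m; "finger_force": force on a finger pad.
Only numpy, scipy, OpenCV 4.12 (cv2) and the standard library are available. Lean on these libraries where they do the work, as an engineer would, in place of code of your own. Each camera call takes 0.05 s, during which the arm holds its last target. There are 200 camera calls.

### The job

Take the pestle out of its mortar and put it away in the drying stand: its thick head will not pass under the slotted plate upright, so enter the bore head down with the handle leaning out through the open front of the slot, then straighten the pestle into the slot as it goes down until it stands upright on the bottom of the bore. Let go, then swing the red keeper fully shut across the front of the slot. Do not knock over the three little oxide bottles.

Things in the scene. Friction and masses are not known exactly. Their poses are not given: they have to be found in the camera images.
- pestle_center (a point): Centre (half-way up, on the axis) of the loose terracotta pestle, 190 mm long, 0.08 to 0.17 kg, round about its z axis, which points from head to handle end. Head: 26 mm diameter, 58 mm long, flat 20 mm foot, small chamfer; a 12 mm taper; then a straight 16 mm handle from 70 to 190 mm above the foot. It starts upright, head down, in the mortar.
- pestle_foot (a point): Centre of the pestle's flat foot, 95 mm below pestle_center; z along the pestle towards the handle.
- mortar_floor (a point): Centre of the inner floor of the small white heavy mortar (fixed): outer diameter 86 mm, 40 mm high, straight-sided well about 36 mm wide and 32 mm deep; the floor is 8 mm above the table.
- bore_mouth (a point): Centre of the mouth of the round vertical bore (38 mm diameter, 40 mm deep) in the top of the drying stand's light wooden block (fixed; 120 x 130 x 50 mm, top 50 mm above the table). x points to the back of the stand, y to its left, z up; the stand's open front faces -x. A steel plate (see slot) stands 48 mm above the block.
- slot (a point): On the bore's axis, at mid-thickness of the stand's 10 mm steel plate, 53 mm above bore_mouth, same axes. A slot 20 mm wide, open to the front, ends 12 mm behind this point; the prongs beside it end 10 mm in front of it. From 26 to 50 mm either side an ear reaches 37 mm in front. The handle fits the slot, the head does not: upright it fits below the plate only when 20 mm down the bore.
- bore_floor (a point): Centre of the flat bottom of the bore, 40 mm below bore_mouth, same axes. The seated pestle's foot stands here.
- keeper (a joint): Angle of the keeper, a red flat lever swinging horizontally on top of the stand's plate: 0 = shut (its 68 mm finger lies across the front of the slot, at a stop), open at the start, at 1.5 to 1.95 (finger points forward, beside the pestle's way in), limit 2.1. Seen from above it closes counter-clockwise. Light friction (about 0.03 N m); it stays where it is left.
- keeper_knob (a point): Grip centre of the black upright knob on the keeper's handle: 14 mm diameter, top 9 mm above this point, free for 20 mm below; 60 mm from the pivot axis. Shut, it is 52 mm in front (-x of bore_mouth) and 30 mm left (+y) of the pivot; at 1.57 it is 30 mm behind and 52 mm left of it.
- keeper_pivot (a point): Point on the keeper's vertical pivot axis at the height of keeper_knob; fixed to the stand, 20 mm in front of and 38 mm to the left of the bore's axis, 88 mm above bore_mouth. Axes as bore_mouth.
- pot_red: Loose oxide bottle with dark red body and white cap, 32 mm diameter, 53 mm tall; origin at the centre of its underside, z up.
- pot_grey: Loose oxide bottle, pale grey with white cap, 32 mm diameter, 55 mm tall; origin at the centre of its underside, z up.
- pot_blue: Loose oxide bottle, slate blue with white cap, 32 mm diameter, 48 mm tall; origin at the centre of its underside, z up.
There are look-alikes about, which are no part of the job. Of the things shaped like the part that bears pestle_center, the terracotta one is meant.

How it is judged:
On the way, in this order (a step that is already met when the one before it is completed fails the run):
1. the pestle's head enters the bore with the pestle leaning (z of pestle_foot in the frame of bore_mouth below -0.005 m and horizontal distance between pestle_foot and bore_mouth below 0.015 m and angle between pestle_center's own z axis and vertical above 0.2 rad), for 0.05 s.
2. the pestle is straightened and stands on the bottom of the bore, the keeper still open (z of pestle_foot in the frame of bore_floor below 0.004 m and horizontal distance between pestle_foot and bore_floor below 0.01 m and angle between pestle_center's own z axis and vertical below 0.14 rad and value of joint keeper above 0.5 rad), for 0.2 s.
At the end, for the whole second after the job is handed in: The pestle stands at rest in the bore, foot within 4 mm of the bottom and 10 mm of its centre, upright within 8 degrees, and the keeper is shut (within 0.15 rad of its stop) (z of pestle_foot in the frame of bore_floor below 0.004 m and horizontal distance between pestle_foot and bore_floor below 0.01 m and angle between pestle_center's own z axis and vertical below 0.14 rad and value of joint keeper below 0.15 rad and linear speed of pestle below 0.02 m/s); the robot touches nothing.
It fails at once if an oxide bottle is knocked over (angle between any of pot_red, pot_grey, pot_blue's own z axis and vertical above 0.6 rad).
It also fails if it takes over 64 s, if anything falls off the work surface, if the arm or the gripper's body presses on something with over 40 N, if the wrist force passes 120 N, or if a joint passes its speed limit or range.

## Working session

There is one attempt and no reset: what is moved stays moved. The work goes in short steps, Python scripts to look and compute and a tool call to move; the robot and the scene stay as the last step left them, time stands still between calls to the robot, and variables do not carry over. Pictures are saved under pics/ and viewed, at most 10 in all, crops included, and the job is handed in when it is done.

Besides the shell and the picture viewer there is one more tool, called after "Emit:" by a JSON object that holds its "api" and its "payload", one argument or row to a line. apply_moves: Moves the arm, as the interface text tells. Its arguments: {"type":"object","properties":{"commands":{"type":"array"}},"required":["commands"]}

```bash
mkdir -p pics; cat > h.py <<'E'
from bench import *
import numpy as np, cv2
def cam(s):
    f=240/np.tan(np.radians(s["vertical_fov"])/2)
    R=cv2.Rodrigues(np.array(s["rvec"],float))[0]; t=np.array(s["tvec"],float).ravel()
    return f,s["cx"],s["cy"],s["k1"],R,t
def ray(s,px):
    f,cx,cy,k1,R,t=cam(s); d=np.array([(px[0]-cx)/f,(px[1]-cy)/f]); u=d.copy()
    for _ in range(20): u=d/(1+k1*(u@u))
    v=R.T@np.array([u[0],u[1],1.]); return -R.T@t, v/np.linalg.norm(v)
def onz(s,px,z):
    c,v=ray(s,px); return c+v*(z-c[2])/v[2]
def tri(s1,p1,s2,p2):
    c1,v1=ray(s1,p1);c2,v2=ray(s2,p2)
    a=np.linalg.lstsq(np.c_[v1,-v2],c2-c1,rcond=None)[0]
    A=c1+a[0]*v1;B=c2+a[1]*v2
    return (A+B)/2,np.linalg.norm(A-B)
def proj(s,P):
    f,cx,cy,k1,R,t=cam(s); q=R@np.array(P,float)+t; u=q[:2]/q[2]; u=u*(1+k1*(u@u)); return np.round([cx+f*u[0],cy+f*u[1]],1)
E
python3 - <<'E'
from h import *
np.set_printoptions(precision=4,suppress=True)
S={n:snapshot(n) for n in("scene","top")}
for n in S: cv2.imwrite(f"pics/{n}0.png",S[n]["pixels"][:,:,::-1]); print(n,ray(S[n],(320,240)),S[n]["vertical_fov"],S[n]["k1"])
for q in ["pestle_center","pestle_foot","mortar_floor","bore_mouth","slot","keeper_knob","keeper_pivot","pot_red","pot_grey","pot_blue"]:
    r={n:place_of(n,q) for n in S}
    for n in S: print(q,n,[(np.round(d["pixel"],1).tolist(),round(d["score"],2)) for d in r[n][:3]])
    if r["scene"] and r["top"]: print("   tri",tri(S["scene"],r["scene"][0]["pixel"],S["top"],r["top"][0]["pixel"]))
print(get_obs())
E
```

```text
scene (array([0.1164, 0.5752, 0.7882]), array([ 0.426 , -0.615 , -0.6636])) 44.03538586666806 -0.05336064784485385
top (array([ 0.3131, -0.0662,  1.2355]), array([ 0.221 , -0.0199, -0.9751])) 45.624119346885664 0.020627024879660498
pestle_center scene [([427.0, 198.2], 0.96), ([358.9, 199.2], 0.95), ([416.6, 236.2], 0.6)]
pestle_center top [([419.0, 293.6], 0.79), ([383.6, 246.1], 0.76), ([362.2, 212.4], 0.26)]
   tri (array([ 0.4501, -0.2755,  0.0984]), np.float64(0.010888724892213634))
pestle_foot scene [([423.7, 232.4], 0.9), ([364.2, 235.1], 0.8), ([265.7, 288.3], 0.54)]
pestle_foot top [([408.8, 297.1], 0.68), ([370.9, 252.0], 0.56)]
   tri (array([ 0.4497, -0.2692,  0.0183]), np.float64(0.002372363671071406))
mortar_floor scene [([419.9, 236.6], 0.97)]
mortar_floor top [([408.1, 297.6], 0.89)]
   tri (array([ 0.4531, -0.2688,  0.0052]), np.float64(0.008457888303302455))
bore_mouth scene [([260.5, 271.5], 0.9), ([228.6, 266.0], 0.3)]
bore_mouth top []
slot scene [([262.0, 252.3], 0.73)]
slot top [([266.0, 218.7], 0.69)]
   tri (array([0.6243, 0.0175, 0.0997]), np.float64(0.00069
[... 447 characters left out ...]
at64(0.0035309333423673766))
pot_blue scene [([351.7, 211.9], 0.79), ([258.5, 250.9], 0.71)]
pot_blue top [([399.4, 225.3], 0.5)]
   tri (array([ 0.6154, -0.2703, -0.0035]), np.float64(0.005606722052594717))
{'time': 1.1, 'joint_positions': array([-1.3011,  0.0872,  1.3707, -0.    ,  1.6836, -0.1031]), 'qvel': array([ 0.0008, -0.0006, -0.0012, -0.0003, -0.0006,  0.0013]), 'joint_torque': array([  0.0013, -34.0048, -30.26  ,   0.0719,   0.0238,  -0.    ]), 'tool_pos': array([ 0.2003, -0.5123,  0.2055]), 'ee_rot': array([3.1415, 0.    , 0.3727]), 'wrist_force': array([0.0606, 0.302 , 0.0667]), 'wrist_torque': array([-0.0192,  0.0541, -0.0359]), 'finger_force': 0.0, 'width': 0.0940444170856788}
```

```bash
python3 -c "
import cv2
a=cv2.imread('pics/top0.png');b=cv2.imread('pics/scene0.png')
cv2.imwrite('pics/t1.png',cv2.resize(a[120:345,180:480],None,fx=2.66,fy=2.66,interpolation=cv2.INTER_CUBIC))
cv2.imwrite('pics/s1.png',cv2.resize(b[130:355,190:490],None,fx=2.66,fy=2.66,interpolation=cv2.INTER_CUBIC))"
```

```text
(no output)
```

View pics/t1.png

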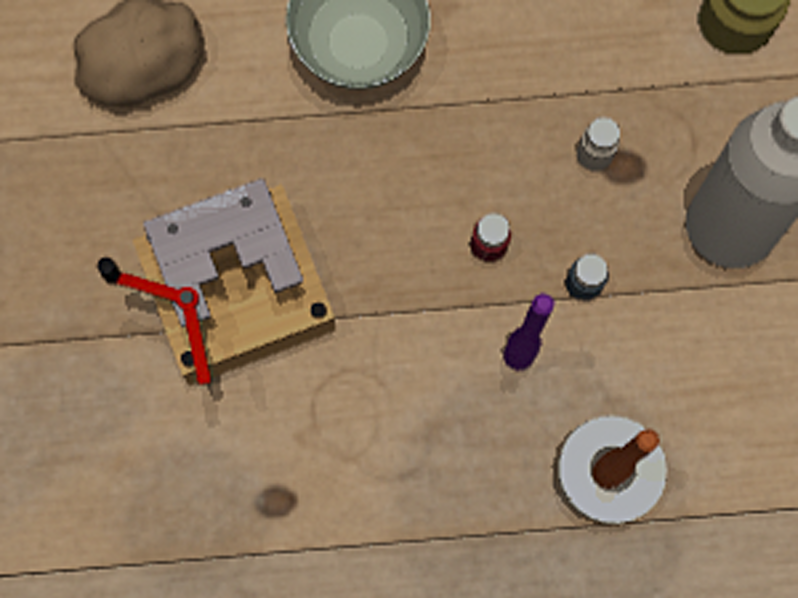

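View pics/s1.png

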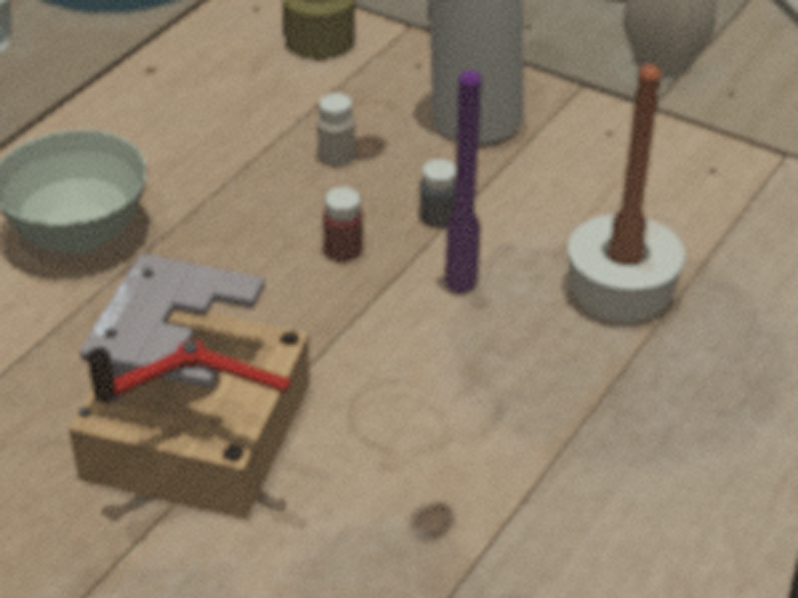

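The top crop shows the terracotta pestle in the white mortar at crop (615,465), the purple look-alike at (525,345), and the stand at (235,280) with its keeper open. The scene crop agrees. Next I zoom in on the stand.

```bash
cat > z.py <<'E'
import cv2,numpy as np
a=cv2.imread('pics/top0.png')[180:275,205:320];b=cv2.imread('pics/scene0.png')[218:333,210:315]
f=lambda i:cv2.copyMakeBorder(cv2.resize(i,None,fx=3.8,fy=3.8,interpolation=cv2.INTER_CUBIC),0,1,0,1,0)
a=cv2.resize(a,None,fx=3.5,fy=3.5,interpolation=cv2.INTER_CUBIC);b=cv2.resize(b,None,fx=3.5,fy=3.5,interpolation=cv2.INTER_CUBIC)
c=np.zeros((max(a.shape[0],b.shape[0]),a.shape[1]+b.shape[1],3),np.uint8);c[:a.shape[0],:a.shape[1]]=a;c[:b.shape[0],a.shape[1]:]=b
print(a.shape,b.shape);cv2.imwrite('pics/z1.png',c)
E
python3 z.py; python3 - <<'E'
from h import *
np.set_printoptions(precision=4,suppress=True)
print(grip_point_offset)
S={n:snapshot(n) for n in("scene","top")}
for n,zs in(("scene",(427,198.2)),("top",(419,293.6))): print(n,"center@.103",onz(S[n],zs,.103))
for n,zs in(("scene",(423.7,232.4)),("top",(408.8,297.1))): print(n,"foot@.008",onz(S[n],zs,.008))
for n,zs in(("scene",(419.9,236.6)),("top",(408.1,297.6))): print(n,"floor@.008",onz(S[n],zs,.008))
for n,zs in(("scene",(190+651/2.66,130+72/2.66)),("top",(180+649/2.66,120+437/2.66))): print(n,"top@.198",onz(S[n],zs,.198))
print("purple top",onz(S["top"],(383.6,246.1),.095),onz(S["scene"],(358.9,199.2),.095))
print("slot@.103",onz(S["top"],(266,218.7),.103),onz(S["scene"],(262,252.3),.103))
print("knob@.138",onz(S["top"],(219.4,221.1),.138), "bore@.05",onz(S["scene"],(260.5,271.5),.05))
E
```

```text
(332, 402, 3) (402, 368, 3)
0.0188
scene center@.103 [ 0.4531 -0.2683  0.103 ]
top center@.103 [ 0.4444 -0.2765  0.103 ]
scene foot@.008 [ 0.4553 -0.2802  0.008 ]
top foot@.008 [ 0.4497 -0.2713  0.008 ]
scene floor@.008 [ 0.456  -0.2646  0.008 ]
top floor@.008 [ 0.4488 -0.2697  0.008 ]
scene top@.198 [ 0.4481 -0.267   0.198 ]
top top@.198 [ 0.4497 -0.27    0.198 ]
purple top [ 0.5481 -0.2179  0.095 ] [ 0.5645 -0.2049  0.095 ]
slot@.103 [0.6238 0.0174 0.103 ] [0.6215 0.0201 0.103 ]
knob@.138 [0.6169 0.1075 0.138 ] bore@.05 [0.6318 0.0182 0.05  ]
```

View pics/z1.png

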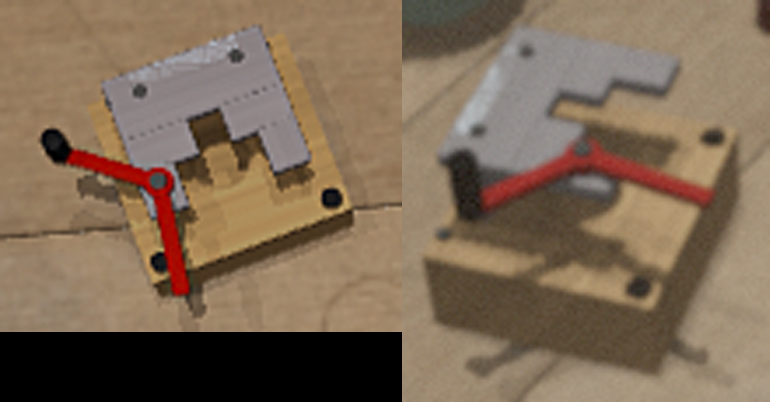

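The zoom shows the slot between two prongs, the ears, and the red keeper pivoting at (158,181) on the left, with its finger forward and the black knob at (55,145). I'll fit the stand's pose to the plate corners and plan the insertion.

```bash
cat > fit.py <<'E'
from h import *
from scipy.optimize import least_squares
np.set_printoptions(precision=4,suppress=True)
S={n:snapshot(n) for n in("scene","top")}
L={'top':[((190,117),12,10),((222,108),12,-10),((232,139),-10,-10),((262,130),-10,-26),((277,171),-37,-26),((309,162),-37,-50),((200,152),-10,10)],
'scene':[((679-402,62),-37,-50),((661-402,87),-37,-26),((612-402,81),-10,-26),((602-402,95),-10,-10),((551-402,102),12,-10)]}
O={'top':(205,180),'scene':(210,218)}
def P(p,x,y,z):
    c,s=np.cos(p[2]),np.sin(p[2]); return [p[0]+(c*x-s*y)/1e3,p[1]+(s*x+c*y)/1e3,z]
def res(p,cams):
    return np.concatenate([proj(S[n],P(p,x,y,.108))-(np.array(q)/3.5+O[n]) for n in cams for q,x,y in L[n]])
for cams in(['top'],['scene'],['top','scene']):
    r=least_squares(res,[.624,.018,.33],args=(cams,),loss='soft_l1',diff_step=1e-3); print(cams,r.x,np.abs(r.fun).max())
p=r.x
print('pivot',P(p,-20,38,.138),'px',proj(S['top'],P(p,-20,38,.115)),'seen',158/3.5+205,181/3.5+180)
k=onz(S['top'],(219.4,221.1),.138); pv=np.array(P(p,-20,38,.138)); d=k-pv; print('knob',k,np.hypot(*d[:2]))
a=np.arctan2(d[1],d[0])-p[2]; print('keeper',np.radians(150)-a)
E
python3 fit.py
cat > plan.py <<'E'
import numpy as np
from scipy.ndimage import map_coordinates
import heapq
# 2D clearance; samples of pestle outline vs obstacle rectangles (mm, local to bore mouth)
def seg(a,b,n): t=np.linspace(0,1,n)[:,None]; return np.array(a)+t*(np.array(b)-a)
s=np.r_[0,3,np.arange(6,60,4),58,62,66,70,np.arange(75,190,5)]
r=np.interp(s,[0,3,58,70,190],[10,13,13,8,8])
u=np.r_[-r,r]; v=np.r_[s,s]; fat=np.r_[r,r]>9.9
def rect(x,z,x0,x1,z0,z1):
    dx=np.maximum(x0-x,x-x1); dz=np.maximum(z0-z,z-z1)
    return np.where((dx>0)&(dz>0),np.hypot(np.maximum(dx,0),np.maximum(dz,0)),np.maximum(dx,dz))
def clr(xf,d,th):
    c,n=np.cos(th),np.sin(th)
    x=xf-v*n+u*c; z=-d+v*c+u*n
    m=min(rect(x,z,-80,-19,-60,0).min(),rect(x,z,19,80,-60,0).min())
    m=min(m,rect(x[fat],z[fat],-10,80,48,58).min(),rect(x,z,12,80,48,58).min())
    return m
X=np.arange(-30,9,1.);D=np.arange(-20,39,1.);T=np.arange(0,.8,.04)
C=np.array([[[clr(a,b,t) for t in T] for b in D] for a in X])
st=(np.argmin(abs(X+14)),0,np.argmin(abs(T-.6))); 
en=(np.argmin(abs(X)),len(D)-1,0)
best={};h=[(-C[st],0,st,None)];par={}
while h:
    b,l,n,pp=heapq.heappop(h)
    if n in par: continue
    par[n]=pp
    if n==en: print('bottleneck',-b);break
    for dx in(-1,0,1):
        for dd in(0,1,-1):
            for dt in(-1,0,1):
                m=(n[0]+dx,n[1]+dd,n[2]+dt)
                if all(0<=m[i]<C.shape[i] for i in range(3)) and m not in par:
                    heapq.heappush(h,(max(b,-min(C[m],4.)),l+1,m,n))
path=[];n=en
while n: path.append(n);n=par[n]
for n in path[::-1][::2]: print('xf %.0f d %.0f th %.2f clr %.1f'%(X[n[0]],D[n[1]],T[n[2]],C[n]))
E
python3 plan.py
```

```text
['top'] [0.6248 0.0183 0.33  ] 2.085714285714289
['scene'] [0.6259 0.0208 0.33  ] 2.642857142857139
['top', 'scene'] [0.6255 0.0193 0.3247] 3.0428571428571445
pivot [np.float64(0.5944317544266627), np.float64(0.0489679677831703), 0.138] px [250.8 232.4] seen 250.14285714285714 231.71428571428572
knob [0.6169 0.1075 0.138 ] 0.06266870784999462
keeper 1.7393017426614121
bottleneck 2.5160467733384735
xf -14 d -20 th 0.60 clr 6.2
xf -14 d -18 th 0.52 clr 5.7
xf -12 d -16 th 0.52 clr 4.7
xf -10 d -14 th 0.56 clr 5.2
xf -8 d -12 th 0.56 clr 4.7
xf -6 d -10 th 0.60 clr 5.2
xf -4 d -8 th 0.60 clr 4.1
xf -2 d -6 th 0.60 clr 4.3
xf -1 d -4 th 0.60 clr 4.2
xf 1 d -2 th 0.60 clr 4.3
xf 2 d 0 th 0.60 clr 4.2
xf 3 d 2 th 0.60 clr 4.0
xf 5 d 4 th 0.60 clr 4.2
xf 6 d 6 th 0.60 clr 4.3
xf 5 d 8 th 0.56 clr 3.4
xf 5 d 10 th 0.52 clr 2.8
xf 6 d 12 th 0.52 clr 2.9
xf 6 d 14 th 0.48 clr 2.9
xf 6 d 16 th 0.44 clr 2.5
xf 5 d 18 th 0.36 clr 2.9
xf 3 d 20 th 0.28 clr 2.7
xf 2 d 22 th 0.20 clr 3.2
xf 0 d 24 th 0.12 clr 3.0
xf -2 d 26 th 0.04 clr 3.0
xf -3 d 28 th 0.00 clr 3.0
xf -3 d 30 th 0.00 clr 3.0
xf -3 d 32 th 0.00 clr 3.0
xf -3 d 34 th 0.00 clr 3.0
xf -2 d 36 th 0.00 clr 4.0
xf 0 d 38 th 0.00 clr 4.0
```

Emit:
{"api": "apply_moves", "payload": {
  "commands": [
    [0,0,0,0.05,0.05,0,100],
    [0,0,0,0.1,0.1,0.02,100],
    [0,0,0,0.15,0.15,0.04,100],
    [0,0,0,0.2,0.2,0.045,100],
    [0,0,0,0.249,0.243,0.045,100]
  ]
}}

```text
time: 1.8
tool_pos: [0.3768, -0.3378, 0.2425]
ee_rot: [3.139, -0.001, 0.372]
wrist_force: [-0.0, -0.4, -0.4]
width: 0.0939
finger_force: 0.0
```

Emit:
{"api": "apply_moves", "payload": {
  "commands": [
    [0,0,-0.02,0.035,0.035,0.005,100],
    [0,0,-0.047,0.0727,0.0688,0.008,100],
    [0,0,-0.047,0.0727,0.0688,0.008,100],
    [0,0,-0.047,0.0727,0.0688,0.008,100],
    [0,0,-0.047,0.0727,0.0688,0.008,100]
  ]
}}

```text
time: 2.3
tool_pos: [0.4476, -0.2708, 0.249]
ee_rot: [3.142, 0.001, 0.325]
wrist_force: [0.0, -0.2, -0.3]
width: 0.0939
finger_force: 0.0
```

```bash
sed -i 's/return np.round(\(.*\),1)$/return np.array(\1)/' h.py; sed -i 's/,diff_step=1e-3//' fit.py; python3 fit.py; python3 - <<'E'
from h import *
o=get_obs(); print(o['tool_pos'],o['ee_rot'])
S=snapshot('scene');T=snapshot('top')
r=masks_of('top','mortar_floor')
for n,s in(('scene',S),('top',T)):
  q=masks_of(n,'pestle_center')
  print(n,[(d['extent'],round(d['score'],2)) for d in q[:3]])
a=S['pixels'][120:260,340:500,::-1];b=T['pixels'][200:340,330:490,::-1]
cv2.imwrite('pics/g1.png',cv2.resize(np.hstack([a,b]),None,fx=2.5,fy=2.5,interpolation=cv2.INTER_CUBIC))
E
```

```text
['top'] [0.6257 0.0178 0.2568] 1.252690864166027
['scene'] [0.6254 0.0225 0.332 ] 2.082725967452035
['top', 'scene'] [0.6264 0.0195 0.2865] 3.348396670519662
pivot [np.float64(0.5964638216545205), np.float64(0.05031483667439206), 0.138] px [250.0605 231.4868] seen 250.14285714285714 231.71428571428572
knob [0.6169 0.1075 0.138 ] 0.06069826916477751
keeper 1.6778231973151236
[ 0.44723008 -0.27136006  0.2490502 ] [3.14158243e+00 5.09623585e-04 3.23457578e-01]
scene [([353.5, 157.9, 372.3, 238.7], 0.89), ([419.8, 153.7, 440.3, 229.2], 0.82)]
top [([372.2, 231.8, 385.1, 262.4], 0.87), ([395.3, 214.4, 410.3, 232.5], 0.3)]
```

View pics/g1.png

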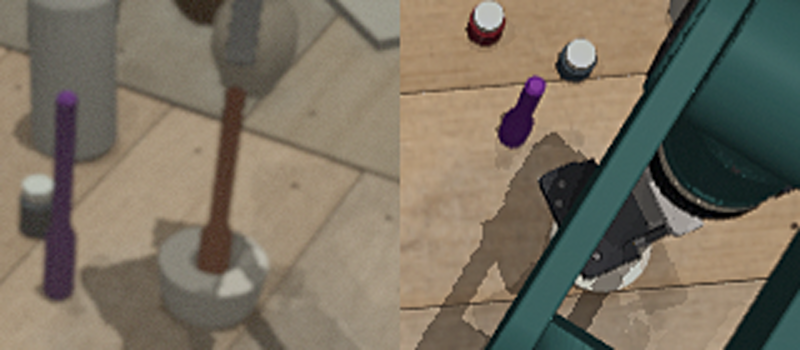

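The arm is above the terracotta pestle and the mortar is clear, so I'll descend and grasp.

Emit:
{"api": "apply_moves", "payload": {
  "commands": [
    [0,0,0,0.002,0.002,-0.04,100],
    [0,0,0,0.002,0.002,-0.075,100],
    [0,0,0,0.002,0.002,-0.09,100],
    [0,0,0,0.002,0.002,-0.09,60],
    [0,0,0,0.002,0.002,-0.09,10]
  ]
}}

```text
time: 3.15
tool_pos: [0.4507, -0.2687, 0.1605]
ee_rot: [3.14, -0.001, 0.326]
wrist_force: [-0.0, -0.3, -0.2]
width: 0.0812
finger_force: 0.0
```

Emit:
{"api": "apply_moves", "payload": {
  "commands": [
    [0,0,0,0,0,0,5],
    [0,0,0,0,0,0,5],
    [0,0,0,0,0,0,5],
    [0,0,0,0,0,0,5],
    [0,0,0,0,0,0,5]
  ]
}}

```text
time: 3.65
tool_pos: [0.4503, -0.2683, 0.1595]
ee_rot: [3.141, -0.0, 0.326]
wrist_force: [-0.6, -0.0, 0.4]
width: 0.0415
finger_force: 0.0
```

```bash
python3 - <<'E'
from h import *
T=snapshot('top');S=snapshot('scene')
t=lambda q:(q[0]/3.5+205,q[1]/3.5+180); s=lambda q:((q[0]-402)/3.5+210,q[1]/3.5+218)
def yaw(a,b,z,c,f,off): # a->b direction expected; off = local angle
    d=onz(c,f(b),z)-onz(c,f(a),z); print(np.round(np.arctan2(d[1],d[0])-off,3),np.round(np.hypot(*d[:2]),4))
h=np.pi/2
yaw((263,27),(103,83),.108,T,t,h)   # plate back edge right->left
yaw((309,162),(263,27),.108,T,t,0)  # plate right edge front->back
yaw((352,208),(158,283),.05,T,t,h)  # block front
yaw((352,208),(283,33),.05,T,t,0)   # block right edge
yaw((737,135),(662,305),.05,S,s,h)  # block front, scene
yaw((662,305),(425,250),.05,S,s,0)  # block left edge, scene
yaw((679,62),(522,30),.108,S,s,0)  # plate right edge
yaw((522,30),(440,155),.108,S,s,h)
o=get_obs();print(o['tool_pos'],o['width'],o['finger_force'])
E
```

```text
0.27 0.0997
0.245 0.087
0.295 0.1258
0.288 0.1197
0.314 0.1228
0.283 0.1243
0.28 0.085
0.271 0.0963
[ 0.45023266 -0.26818911  0.1592677 ] 0.033485848184190536 0.0
```

Emit:
{"api": "apply_moves", "payload": {
  "commands": [
    [0,0,0,0,0,0,5],
    [0,0,0,0,0,0,5],
    [0,0,0,0,0,0,5],
    [0,0,0,0,0,0,5],
    [0,0,0,0,0,0,5]
  ]
}}

```text
time: 4.25
tool_pos: [0.4502, -0.2682, 0.1591]
ee_rot: [-3.142, 0.0, 0.326]
wrist_force: [-0.7, 0.1, 0.6]
width: 0.0157
finger_force: 30.0
```

Emit:
{"api": "apply_moves", "payload": {
  "commands": [
    [0,0,0,0,0,0.005,0],
    [0,0,0,0,0,0.03,0],
    [0,0,0,0,0,0.06,0],
    [0,0,0,0,0,0.09,0],
    [0,0,0,0,0,0.11,0]
  ]
}}

```text
time: 4.75
tool_pos: [0.4506, -0.2685, 0.272]
ee_rot: [3.139, -0.002, 0.326]
wrist_force: [0.3, -0.2, -0.1]
width: 0.0155
finger_force: 30.0
```

Emit:
{"api": "apply_moves", "payload": {
  "commands": [
    [0,0,-0.02,0.005,0.045,0,0],
    [0,0,-0.046,0.01,0.09,0,0],
    [0,0,-0.046,0.015,0.138,0,0],
    [0,0,-0.046,0.022,0.186,0,0],
    [0,0,-0.046,0.027,0.23,0,0]
  ]
}}

```text
time: 5.25
tool_pos: [0.4771, -0.0362, 0.2696]
ee_rot: [3.141, -0.001, 0.28]
wrist_force: [1.8, -0.4, -0.9]
width: 0.0149
finger_force: 30.0
```

Emit:
{"api": "apply_moves", "payload": {
  "commands": [
    [0.03,-0.11,0,0,0.01,0,0],
    [0.07,-0.25,0,0,0.01,0,0],
    [0.11,-0.384,0,0,0.01,0,0],
    [0.15,-0.52,0,0,0.01,0,0],
    [0.166,-0.577,0,0,0.01,0,0]
  ]
}}

```text
time: 5.75
tool_pos: [0.4754, -0.0281, 0.2682]
ee_rot: [3.142, -0.603, 0.279]
wrist_force: [-0.2, -0.5, -0.8]
width: 0.0158
finger_force: 30.0
```

```bash
python3 - <<'E'
from h import *
from scipy.spatial.transform import Rotation as Ro
np.set_printoptions(precision=4,suppress=True)
o=get_obs();print(o['tool_pos'],o['ee_rot'],o['finger_force'],o['wrist_force'])
R=Ro.from_euler('xyz',o['ee_rot']).as_matrix(); ax=-R[:,2]; tp=o['tool_pos']
S={n:snapshot(n) for n in("scene","top")}
print('axis',ax,'foot pred',tp-.1512*ax)
ims=[]
for n in S:
  im=S[n]["pixels"][:,:,::-1].copy()
  for q in("pestle_center","pestle_foot"): print(n,q,[(np.round(d["pixel"],1).tolist(),round(d["score"],2)) for d in place_of(n,q)[:3]])
  f=proj(S[n],tp-.1512*ax);c=proj(S[n],tp-.0562*ax);t=proj(S[n],tp+.0388*ax);print(f,c,t)
  x,y=np.int32(c);x=max(x,100);y=max(y,75);cr=im[y-75:y+75,x-100:x+100]
  cr=cv2.resize(cr,None,fx=4,fy=4,interpolation=cv2.INTER_CUBIC)
  for p in(f,c,t): cv2.circle(cr,tuple(np.int32((p-[x-100,y-75])*4+2)),3,(0,255,0),1)
  ims.append(cr[:, 200:600])
cv2.imwrite('pics/p1.png',np.hstack(ims))
E
```

```text
[ 0.4754 -0.0281  0.2682] [ 3.1415 -0.6025  0.2789] 29.997442164458334 [-0.1683 -0.4937 -0.7666]
axis [-0.5448 -0.156   0.8239] foot pred [ 0.5577 -0.0045  0.1436]
scene pestle_center [([329.7, 208.9], 0.63), ([362.8, 198.6], 0.55), ([226.8, 265.5], 0.43)]
scene pestle_foot [([301.6, 239.9], 0.87), ([363.4, 236.5], 0.82)]
[299.9716 239.9777] [331.2571 208.5111] [367.31   172.2682]
top pestle_center [([379.6, 242.9], 0.67)]
top pestle_foot [([277.3, 245.4], 0.78), ([370.7, 253.4], 0.6)]
[277.3828 244.9191] [284.3947 262.9031] [292.7074 284.2303]
```

View pics/p1.png

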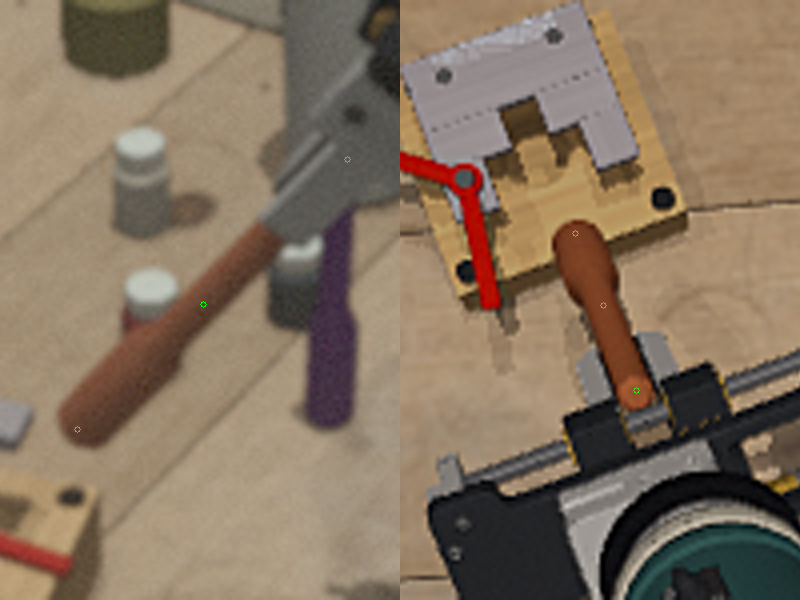

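The predicted foot, centre and handle end (green dots) lie on the pestle in both views, so the grasp is as modelled. I'll refit the stand from this sharper top view and work out the TCP targets.

```bash
cat > fit2.py <<'E'
from h import *
from scipy.optimize import least_squares
np.set_printoptions(precision=4,suppress=True)
T=snapshot('top')
def P(p,x,y,z):
    c,s=np.cos(p[2]),np.sin(p[2]); return [p[0]+(c*x-s*y)/1e3,p[1]+(s*x+c*y)/1e3,z]
L=[((98,110),12,10),((138,97),12,-10),((151,133),-10,-10),((180,123),-10,-26),((200,170),-37,-26),((237,157),-37,-50),((111,150),-10,10),((178,2),None,-50),((3,62),None,50)]
px=lambda q:np.array([234+(q[0]-1.5)/4,187+(q[1]-1.5)/4])
for z in(.108,):
    res=lambda p:np.concatenate([proj(T,P(p,p[3]*100 if x is None else x,y,z))-px(q) for q,x,y in L])
    r=least_squares(res,[.624,.018,.3,.5],loss='soft_l1'); print(r.x,r.fun.reshape(-1,2).round(2).tolist())
print([ (onz(T,d['pixel'],.103),d['score']) for d in place_of('top','slot')[:2]])
E
python3 fit2.py
cat > tgt.py <<'E'
import sys
from h import *
from scipy.spatial.transform import Rotation as Ro
np.set_printoptions(precision=4,suppress=True)
O=np.array([float(sys.argv[1]),float(sys.argv[2]),.05]);yw=float(sys.argv[3])
xb=np.array([np.cos(yw),np.sin(yw),0]);yb=np.array([-np.sin(yw),np.cos(yw),0])
o=get_obs();tp=o['tool_pos'];ax=-Ro.from_euler('xyz',o['ee_rot']).as_matrix()[:,2]
f=tp-.1512*ax-O;print('tcp',tp,'foot local',f@xb,f@yb,f[2],'lean',-np.arctan2(ax@xb,ax[2]),'side',ax@yb,'ff',o['finger_force'],o['wrist_force'])
for a in sys.argv[4:]:
    x,d,t=map(float,a.split(','))
    A=-np.sin(t)*xb+np.array([0,0,np.cos(t)]);G=O+xb*x/1e3+np.array([0,0,-d/1e3])+.1512*A
    cur=-np.arctan2(ax@xb,ax[2])
    print(a,'shift',G-tp,'turn',-(t-cur)*yb)
E
python3 tgt.py .6257 .0185 .28 -60,-40,.6 -14,-20,.6
```

```text
[0.625  0.0192 0.2734 0.5239] [[0.2, -0.25], [-0.58, -0.28], [-0.27, 0.44], [-0.14, 0.3], [-0.71, 0.56], [1.13, -0.18], [0.48, -0.5], [1.2, -0.65], [-0.85, 0.55]]
[(array([0.6263, 0.0201, 0.103 ]), 0.83)]
tcp [ 0.4779 -0.028   0.2699] foot local -0.06947354313692986 -0.003804204584862265 0.09508900357761023 lean 0.6000534198361289 side -0.0004563182618925743 ff 29.996891133778263 [-0.0225 -0.2657 -1.9306]
-60,-40,.6 shift [ 0.008   0.0063 -0.0551] turn [-0.      0.0001  0.    ]
-14,-20,.6 shift [ 0.0522  0.0191 -0.0751] turn [-0.      0.0001  0.    ]
```

Emit:
{"api": "apply_moves", "payload": {
  "commands": [
    [0,0,0,0.007,0.006,-0.035,0],
    [0,0,0,0.02,0.012,-0.06,0],
    [0,0,0,0.036,0.016,-0.07,0],
    [0,0,0,0.05,0.02,-0.075,0],
    [0,0,0,0.0517,0.02,-0.075,0]
  ]
}}

```text
time: 6.65
tool_pos: [0.5295, -0.0071, 0.1926]
ee_rot: [-3.139, -0.597, 0.281]
wrist_force: [-0.1, 0.5, -1.2]
width: 0.0154
finger_force: 30.0
```

```bash
python3 tgt.py .6252 .0193 .28 6,6,.6; cat > look.py <<'E'
import sys
from h import *
from scipy.spatial.transform import Rotation as Ro
o=get_obs();tp=o['tool_pos'];ax=-Ro.from_euler('xyz',o['ee_rot']).as_matrix()[:,2]
ims=[]
for n,(x,y) in(("scene",(265,240)),("top",(270,225))):
  s=snapshot(n);cr=cv2.resize(s["pixels"][y-60:y+60,x-40:x+40,::-1],None,fx=5,fy=5,interpolation=cv2.INTER_CUBIC)
  for k in(.1512,.0562,-.0388):
    p=proj(s,tp-k*ax); cv2.circle(cr,tuple(np.int32((p-[x-40,y-60])*5+2)),3,(0,255,0),1)
  ims.append(cr)
cv2.imwrite(sys.argv[1],np.hstack(ims))
E
python3 look.py pics/l1.png
```

```text
tcp [ 0.5295 -0.0071  0.1926] foot local -0.014160439019337136 0.0015643243519738816 0.017628654568691185 lean 0.5974232970141722 side -0.003015716538832036 ff 29.997102383931633 [-0.1177  0.4851 -1.2207]
6,6,.6 shift [ 0.0194  0.0044 -0.0238] turn [ 0.0007 -0.0025 -0.    ]
```

View pics/l1.png

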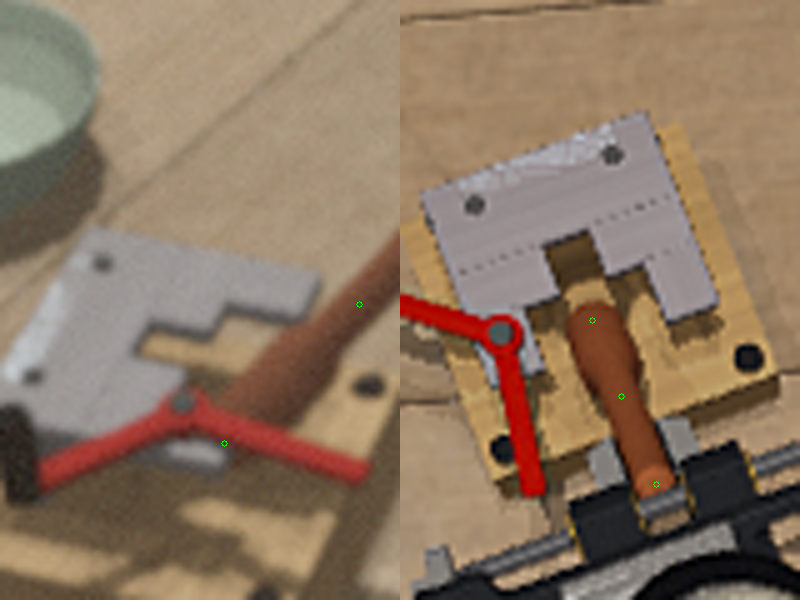

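The pestle is leaning in front of the slot, with its head at (592,320) between the ears and in line with the slot corners at (546,247), (594,233), (556,297) and (607,275). Here is a quick numeric check of the lateral alignment.

```bash
python3 - <<'E'
from h import *
np.set_printoptions(precision=4,suppress=True)
T=snapshot('top');pz=lambda q:(230+(q[0]-400-2)/5,165+(q[1]-2)/5)
Q=[onz(T,pz(q),.108) for q in((546,247),(594,233),(556,297),(607,275))]
print(np.array(Q)); O=np.array([.6252,.0193,.108]);yb=np.array([-np.sin(.28),np.cos(.28),0]);xb=np.array([np.cos(.28),np.sin(.28),0])
for q in Q: print((q-O)@xb,(q-O)@yb)
for q in((500,333),):
  k=onz(T,pz(q),.118);print('pivot',(k-O)@xb,(k-O)@yb)
for q in((425,192),(643,113),(716,302),(669,322)):
  k=onz(T,pz(q),.108);print('corner',(k-O)@xb,(k-O)@yb)
print([onz(T,d['pixel'],.103) for d in place_of('top','slot')[:1]])
S=snapshot('scene');print([onz(S,d['pixel'],.103) for d in place_of('scene','slot')[:1]])
E
```

```text
[[0.6336 0.0311 0.108 ]
 [0.6379 0.0111 0.108 ]
 [0.6121 0.0283 0.108 ]
 [0.6196 0.007  0.108 ]]
0.011294654661997031 0.00904639432491457
0.009907123051712284 -0.01133995124268339
-0.010090219334996854 0.012285231949575969
-0.008750927274733537 -0.010303730949465045
pivot -0.018969434427022154 0.03832947707692453
corner 0.05109816519181042 0.047755845278782474
corner 0.051223842912518414 -0.047683975570160644
corner -0.03527155263679678 -0.04801143940915345
corner -0.03635170443714685 -0.027215971738305113
[array([0.6238, 0.0176, 0.103 ])]
[array([0.6259, 0.0244, 0.103 ])]
```

```bash
python3 tgt.py .6252 .0193 .28 -6,-10,.6 2,0,.6 6,6,.6
```

```text
tcp [ 0.529  -0.0085  0.1951] foot local -0.014649008209406868 -0.00024779141010898434 0.020375361691930674 lean 0.6012717482108458 side 0.0008607992950703802 ff 29.99670415534638 [-0.0153 -0.2535 -1.4873]
-6,-10,.6 shift [ 0.0084  0.0025 -0.0103] turn [-0.0004  0.0012  0.    ]
2,0,.6 shift [ 0.0161  0.0048 -0.0203] turn [-0.0004  0.0012  0.    ]
6,6,.6 shift [ 0.02    0.0059 -0.0263] turn [-0.0004  0.0012  0.    ]
```

Emit:
{"api": "apply_moves", "payload": {
  "commands": [
    [0,0,0,0.0084,0.0025,-0.0103,0],
    [0,0,0,0.012,0.0037,-0.0155,0],
    [0,0,0,0.0161,0.0048,-0.0203,0],
    [0,0,0,0.0185,0.0054,-0.0235,0],
    [0,0,0,0.02,0.0059,-0.0263,0]
  ]
}}

```text
time: 7.45
tool_pos: [0.5491, -0.0023, 0.1677]
ee_rot: [-3.141, -0.6, 0.28]
wrist_force: [-0.1, 0.5, -0.7]
width: 0.0153
finger_force: 30.0
```

Emit:
{"api": "apply_moves", "payload": {
  "commands": [
    [0,0,0,0,0,0,0],
    [0,0,0,0,0,0,0],
    [0,0,0,0,0,0,0],
    [0,0,0,0,0,0,0],
    [0,0,0,0,0,0,0]
  ]
}}

```text
time: 7.95
tool_pos: [0.549, -0.0024, 0.1682]
ee_rot: [3.141, -0.601, 0.28]
wrist_force: [-0.3, -0.2, 0.1]
width: 0.0152
finger_force: 30.0
```

```bash
python3 tgt.py .6252 .0193 .28 5,8,.56 6,11,.52 6,14,.48 6,16,.44 5,18,.36 3,20,.28 2,22,.2 0,24,.12 -2,26,.04 -3,28,0 -2,35,0 -1,40,0
```

```text
tcp [ 0.549  -0.0024  0.1682] foot local 0.006229489795568758 0.00020188440463028224 -0.006566156190969549 lean 0.6007482176680315 side 0.00024781191552078474 ff 29.99691059376346 [-0.3143 -0.1998  0.0573]
5,8,.56 shift [0.0038 0.0009 0.0019] turn [-0.0113  0.0392  0.    ]
6,11,.52 shift [0.0098 0.0026 0.0021] turn [-0.0223  0.0776  0.    ]
6,14,.48 shift [0.0149 0.004  0.002 ] turn [-0.0334  0.116   0.    ]
6,16,.44 shift [0.0201 0.0055 0.0026] turn [-0.0444  0.1545  0.    ]
5,18,.36 shift [0.0298 0.0083 0.0053] turn [-0.0665  0.2314  0.    ]
3,20,.28 shift [0.0389 0.0109 0.0072] turn [-0.0886  0.3083  0.    ]
2,22,.2 shift [0.0493 0.0139 0.008 ] turn [-0.1107  0.3851  0.    ]
0,24,.12 shift [0.0588 0.0167 0.008 ] turn [-0.1329  0.462   0.    ]
-2,26,.04 shift [0.0685 0.0194 0.0069] turn [-0.155   0.5389  0.    ]
-3,28,0 shift [0.0733 0.0208 0.005 ] turn [-0.166   0.5774  0.    ]
-2,35,0 shift [ 0.0743  0.0211 -0.002 ] turn [-0.166   0.5774  0.    ]
-1,40,0 shift [ 0.0753  0.0214 -0.007 ] turn [-0.166   0.5774  0.    ]
```

Emit:
{"api": "apply_moves", "payload": {
  "commands": [
    [-0.0113,0.0392,0,0.0038,0.0009,0.0019,0],
    [-0.0223,0.0776,0,0.0098,0.0026,0.0021,0],
    [-0.0334,0.116,0,0.0149,0.004,0.002,0],
    [-0.0444,0.1545,0,0.0201,0.0055,0.0026,0],
    [-0.0444,0.1545,0,0.0201,0.0055,0.0026,0]
  ]
}}

```text
time: 8.45
tool_pos: [0.5706, 0.0035, 0.1715]
ee_rot: [3.141, -0.441, 0.281]
wrist_force: [0.1, -0.3, -0.9]
width: 0.0152
finger_force: 30.0
```

```bash
python3 tgt.py .6252 .0193 .28  5,18,.36 3,20,.28 2,22,.2 0,24,.12 -2,26,.04 -3,28,0
```

```text
tcp [0.5706 0.0035 0.1715] foot local 0.007731882901711786 -8.78632390543168e-05 -0.015191873412206888 lean 0.4412310176106951 side 0.00015411166536517806 ff 29.99713767960202 [ 0.1119 -0.2619 -0.8535]
5,18,.36 shift [0.0082 0.0024 0.002 ] turn [-0.0224  0.0781  0.    ]
3,20,.28 shift [0.0173 0.0051 0.0038] turn [-0.0446  0.155   0.    ]
2,22,.2 shift [0.0277 0.008  0.0047] turn [-0.0667  0.2318  0.    ]
0,24,.12 shift [0.0372 0.0108 0.0046] turn [-0.0888  0.3087  0.    ]
-2,26,.04 shift [0.0469 0.0135 0.0036] turn [-0.1109  0.3856  0.    ]
-3,28,0 shift [0.0517 0.0149 0.0017] turn [-0.1219  0.424   0.    ]
```

Emit:
{"api": "apply_moves", "payload": {
  "commands": [
    [-0.0224,0.078,0,0.0095,0.0027,0.0026,0],
    [-0.0446,0.155,0,0.0188,0.0054,0.0045,0],
    [-0.0667,0.2318,0,0.0292,0.0084,0.0053,0],
    [-0.0888,0.3087,0,0.0387,0.0112,0.0053,0],
    [-0.0888,0.3087,0,0.0387,0.0112,0.0053,0]
  ]
}}

```text
time: 8.95
tool_pos: [0.6096, 0.0152, 0.1743]
ee_rot: [-3.14, -0.117, 0.281]
wrist_force: [0.1, -0.8, -0.5]
width: 0.0152
finger_force: 30.0
```

Emit:
{"api": "apply_moves", "payload": {
  "commands": [
    [-0.011,0.0385,0,0.005,0.0014,-0.0005,0],
    [-0.0221,0.0769,0,0.0097,0.0027,-0.001,0],
    [-0.0331,0.115,0,0.0145,0.0041,-0.003,0],
    [-0.0331,0.115,0,0.0145,0.0041,-0.003,0],
    [-0.0331,0.115,0,0.0145,0.0041,-0.003,0]
  ]
}}

```text
time: 9.45
tool_pos: [0.6214, 0.0183, 0.1726]
ee_rot: [-3.141, 0.001, 0.28]
wrist_force: [-0.5, -0.3, -0.3]
width: 0.0154
finger_force: 30.0
```

```bash
python3 tgt.py .6252 .0193 .28 -2,35,0 -1,40,0; python3 look.py pics/l2.png
```

```text
tcp [0.6214 0.0183 0.1726] foot local -0.004027284551272 0.00013364596586696795 -0.028624532904957825 lean -0.0006844672225000718 side -0.0005093180872386902 ff 29.998702518987557 [-0.4621 -0.3177 -0.3182]
-2,35,0 shift [ 0.0019  0.0005 -0.0064] turn [ 0.0002 -0.0007 -0.    ]
-1,40,0 shift [ 0.0028  0.0008 -0.0114] turn [ 0.0002 -0.0007 -0.    ]
```

View pics/l2.png

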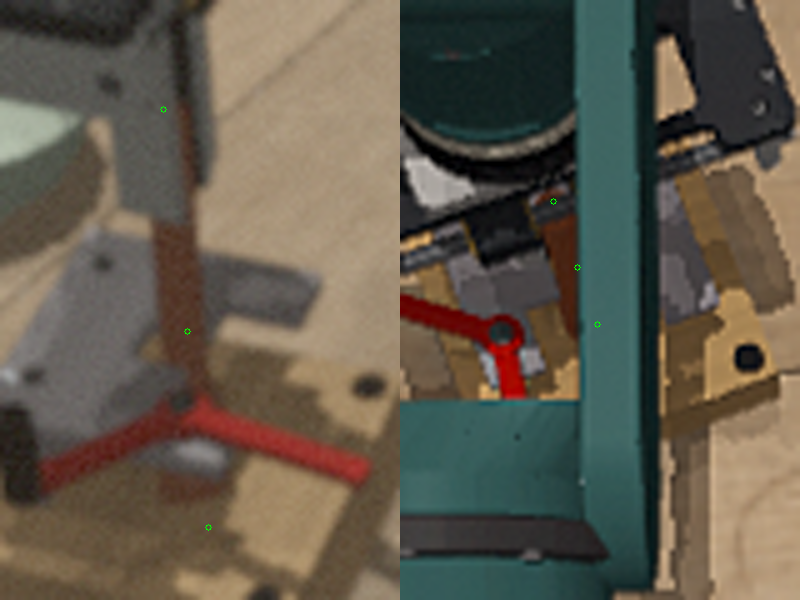

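The pestle now stands upright in the slot with its head below the plate and no contact force. I'll lower it until it touches the bottom.

Emit:
{"api": "apply_moves", "payload": {
  "commands": [
    [0,0,0,0.001,0,-0.003,0],
    [0,0,0,0.002,0.0005,-0.006,0],
    [0,0,0,0.003,0.0008,-0.009,0],
    [0,0,0,0.003,0.0008,-0.0105,0],
    [0,0,0,0.003,0.0008,-0.0115,0]
  ]
}}

```text
time: 10.05
tool_pos: [0.6252, 0.0194, 0.1612]
ee_rot: [-3.142, 0.001, 0.28]
wrist_force: [-0.1, 0.7, 1.3]
width: 0.0153
finger_force: 30.0
```

Emit:
{"api": "apply_moves", "payload": {
  "commands": [
    [0,0,0,0,0,-0.0005,0],
    [0,0,0,0,0,-0.001,0],
    [0,0,0,0,0,-0.001,0],
    [0,0,0,0,0,-0.001,0],
    [0,0,0,0,0,-0.001,0]
  ]
}}

```text
time: 10.55
tool_pos: [0.6255, 0.0193, 0.1611]
ee_rot: [3.141, 0.0, 0.28]
wrist_force: [-0.7, 0.0, 3.7]
width: 0.0156
finger_force: 30.0
```

```bash
python3 tgt.py .6252 .0193 .28
```

```text
tcp [0.6255 0.0193 0.1611] foot local 0.0002467353233297999 -0.00010705181666743725 -0.04007121798303785 lean -0.00015474590989701125 side 0.00037462812134288 ff 30.000977364834398 [-0.696   0.0054  3.692 ]
```

Emit:
{"api": "apply_moves", "payload": {
  "commands": [
    [0,0,0,0,0,0.0005,20],
    [0,0,0,0,0,0.0005,25],
    [0,0,0,0,0,0.0005,30],
    [0,0,0,0,0,0.0005,35],
    [0,0,0,0,0,0.0005,40]
  ]
}}

```text
time: 11.05
tool_pos: [0.6251, 0.0193, 0.1604]
ee_rot: [-3.141, 0.002, 0.28]
wrist_force: [-0.7, 0.1, 0.1]
width: 0.0367
finger_force: 0.0
```

Emit:
{"api": "apply_moves", "payload": {
  "commands": [
    [0,0,0,0,0,0,45],
    [0,0,0,0,0,0,45],
    [0,0,0,0,0,0.02,45],
    [0,0,0,0,0,0.05,45],
    [0,0,0,0,0,0.09,45]
  ]
}}

```text
time: 11.55
tool_pos: [0.6242, 0.0193, 0.2494]
ee_rot: [-3.14, 0.006, 0.28]
wrist_force: [0.0, 0.3, -0.4]
width: 0.0422
finger_force: 0.0
```

Emit:
{"api": "apply_moves", "payload": {
  "commands": [
    [0,0,0,-0.04,0.01,0.01,45],
    [0,0,0,-0.085,0.03,0.01,45],
    [0,0,0,-0.1,0.08,0.01,45],
    [0,0,0,-0.1,0.13,0.01,45],
    [0,0,0,-0.1,0.15,0.01,45]
  ]
}}

```text
time: 12.05
tool_pos: [0.5241, 0.1726, 0.2615]
ee_rot: [-3.14, -0.0, 0.283]
wrist_force: [0.2, -0.4, 1.0]
width: 0.0423
finger_force: 0.0
```

```bash
python3 - <<'E'
from h import *
np.set_printoptions(precision=4,suppress=True)
o=get_obs();print(o['tool_pos'],o['ee_rot'],o['width'],o['joint_positions'])
S={n:snapshot(n) for n in("scene","top")}
O=np.array([.6252,.0193,0]);w=.28;pv=O+np.array([-.02*np.cos(w)-.038*np.sin(w),-.02*np.sin(w)+.038*np.cos(w),.138]);print('pivot',pv)
for n in S:
  for q in("keeper_knob","pestle_foot","pestle_center"): print(n,q,[(np.round(d["pixel"],1).tolist(),round(d["score"],2)) for d in place_of(n,q)[:3]])
for d in place_of("top","keeper_knob")[:2]:
  k=onz(S["top"],d["pixel"],.138);v=k-pv;print(k,np.hypot(*v[:2]),'kang',np.arctan2(v[1],v[0]),'joint',np.radians(150)+w-np.arctan2(v[1],v[0]))
print('pred foot,center',[(n,proj(S[n],O+[0,0,.01]),proj(S[n],O+[0,0,.105]),proj(S[n],O+[0,0,.2])) for n in S])
ims=[cv2.resize(S[n]["pixels"][y-60:y+60,x-40:x+40,::-1],None,fx=5,fy=5,interpolation=cv2.INTER_CUBIC) for n,(x,y) in(("scene",(255,240)),("top",(250,225)))]
cv2.imwrite("pics/k1.png",np.hstack(ims))
E
```

```text
[0.5241 0.1726 0.2615] [-3.1403 -0.0003  0.283 ] 0.04233585666054573 [0.2145 0.0871 1.261  0.0013 1.7934 1.5026]
pivot [0.5955 0.0503 0.138 ]
scene keeper_knob [([229.2, 266.6], 0.81)]
scene pestle_foot [([263.5, 286.0], 0.83), ([364.3, 238.1], 0.66)]
scene pestle_center [([258.9, 249.0], 0.71), ([359.5, 198.8], 0.57)]
top keeper_knob [([221.8, 219.1], 0.67)]
top pestle_foot [([270.4, 229.1], 0.6), ([371.4, 252.1], 0.55)]
top pestle_center [([266.7, 216.6], 0.61), ([383.9, 244.9], 0.51)]
[0.6207 0.1025 0.138 ] 0.05797296146866283 kang 1.1215323492556903 joint 1.7764615287358039
pred foot,center [('scene', array([264.8158, 288.9777]), array([260.5008, 250.383 ]), array([255.6449, 206.6352])), ('top', array([268.9278, 228.9984]), array([264.9485, 217.8451]), array([260.2833, 204.7719]))]
```

View pics/k1.png

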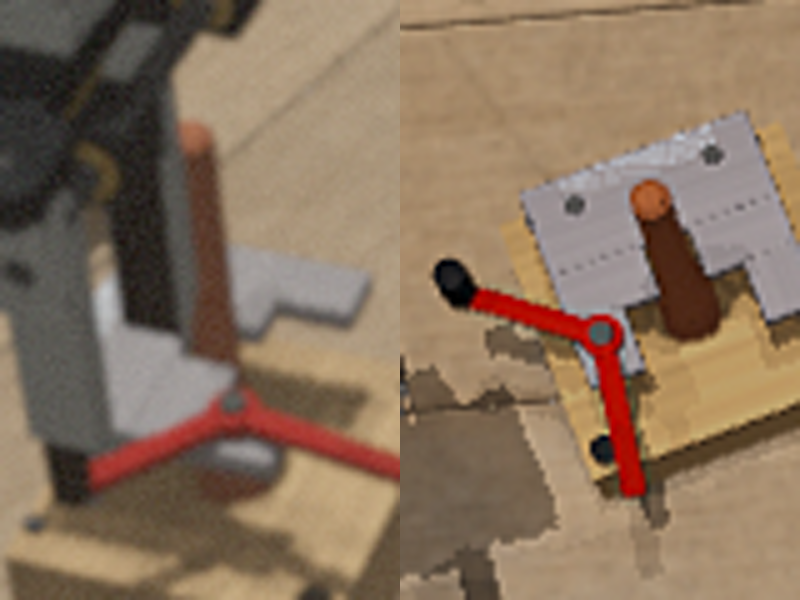

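The pestle stands upright and free in the slot; in the top view the knob is at crop (455,282) and the keeper is still open, at about 1.74 rad. I'll go above the knob with the fingers straddling it tangentially.

Emit:
{"api": "apply_moves", "payload": {
  "commands": [
    [0,0,0.145,0.03,-0.02,0,45],
    [0,0,0.29,0.06,-0.045,0,45],
    [0,0,0.43,0.09,-0.068,0,45],
    [0,0,0.57,0.096,-0.068,0,45],
    [0,0,0.71,0.096,-0.068,-0.03,45]
  ]
}}

```text
time: 13.0
tool_pos: [0.6248, 0.0991, 0.2348]
ee_rot: [3.134, -0.004, 0.992]
wrist_force: [0.3, 0.1, 0.0]
width: 0.0423
finger_force: 0.0
```

Emit:
{"api": "apply_moves", "payload": {
  "commands": [
    [0,0,0.145,0,0,-0.02,45],
    [0,0,0.147,0,0,-0.04,45],
    [0,0,0.147,0,0,-0.06,45],
    [0,0,0.147,0,0,-0.065,45],
    [0,0,0.147,0,0,-0.065,45]
  ]
}}

```text
time: 13.5
tool_pos: [0.6208, 0.1005, 0.1648]
ee_rot: [-3.14, 0.002, 1.136]
wrist_force: [0.8, 0.4, 0.1]
width: 0.0421
finger_force: 0.0
```

```bash
python3 - <<'E'
from h import *
np.set_printoptions(precision=4,suppress=True)
o=get_obs();print(o['tool_pos'],o['ee_rot'],o['width'],o['joint_positions'],o['wrist_force'])
s=snapshot("scene");x,y=240,255
cr=cv2.resize(s["pixels"][y-60:y+60,x-60:x+60,::-1],None,fx=5,fy=5,interpolation=cv2.INTER_CUBIC)
p=proj(s,o['tool_pos']);cv2.circle(cr,tuple(np.int32((p-[x-60,y-60])*5+2)),3,(0,255,0),1)
cv2.imwrite("pics/k2.png",cr)
E
```

```text
[0.6208 0.1005 0.1648] [-3.1397  0.0024  1.1357] 0.042113284035511525 [ 0.0711  0.2757  1.2325 -0.0012  1.6362  0.5061] [0.8281 0.3531 0.0923]
```

View pics/k2.png

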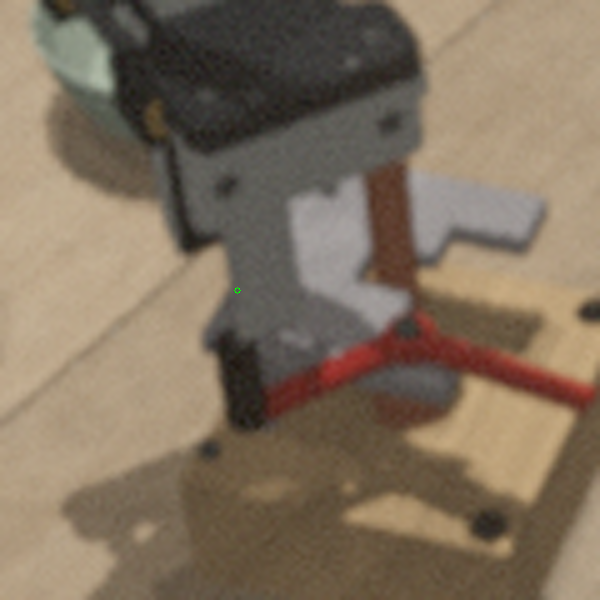

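The view shows the fingers on either side of the black knob at (242,340), just above it. I'll descend around it and close to a loose cage.

Emit:
{"api": "apply_moves", "payload": {
  "commands": [
    [0,0,0,0,0.003,-0.01,45],
    [0,0,0,0,0.003,-0.025,45],
    [0,0,0,0,0.003,-0.04,45],
    [0,0,0,0,0.003,-0.04,30],
    [0,0,0,0,0.003,-0.04,20]
  ]
}}

```text
time: 14.05
tool_pos: [0.6206, 0.1043, 0.1246]
ee_rot: [-3.14, 0.002, 1.137]
wrist_force: [-0.1, -0.7, 1.3]
width: 0.0296
finger_force: 0.0
```

Emit:
{"api": "apply_moves", "payload": {
  "commands": [
    [0,0,0,0,0,0,20],
    [0,0,0,0,0,0,20],
    [0,0,0,0,0,0,20],
    [0,0,0,0,0,0,20],
    [0,0,0,0,0,0,20]
  ]
}}

```text
time: 14.55
tool_pos: [0.6214, 0.1043, 0.1261]
ee_rot: [3.141, 0.001, 1.137]
wrist_force: [-0.1, 1.0, 0.3]
width: 0.0188
finger_force: 0.0
```

```bash
python3 - <<'E'
from h import *
np.set_printoptions(precision=4,suppress=True)
o=get_obs();print(o['tool_pos'],o['ee_rot'],o['width'],o['finger_force'],o['wrist_force'])
pv=np.array([.5955,.0503]);d=o['tool_pos'][:2]-pv;phi=np.arctan2(d[1],d[0]);print(np.hypot(*d),phi,'end 2.90')
a=np.arange(1,16)*.12
for t in a:
  q=pv+.06*np.array([np.cos(phi+t),np.sin(phi+t)])-o['tool_pos'][:2]; print(round(t,2),q.round(4))
E
```

```text
[0.6214 0.1043 0.1261] [3.1411 0.001  1.1368] 0.018796278817053307 0.0 [-0.1371  0.9854  0.3432]
0.0598839687543971 1.1244117568968754 end 2.90
0.12 [-0.0066  0.0028]
0.24 [-0.0136  0.0047]
0.36 [-0.0207  0.0058]
0.48 [-0.0279  0.0059]
0.6 [-0.035   0.0053]
0.72 [-0.0421  0.0038]
0.84 [-0.0489  0.0014]
0.96 [-0.0553 -0.0018]
1.08 [-0.0614 -0.0057]
1.2 [-0.0669 -0.0103]
1.32 [-0.0719 -0.0155]
1.44 [-0.0761 -0.0213]
1.56 [-0.0797 -0.0275]
1.68 [-0.0825 -0.0342]
1.8 [-0.0844 -0.0411]
```

Emit:
{"api": "apply_moves", "payload": {
  "commands": [
    [0,0,0.12,-0.0066,0.0028,0,20],
    [0,0,0.24,-0.0136,0.0047,0,20],
    [0,0,0.36,-0.0207,0.0058,0,20],
    [0,0,0.48,-0.0279,0.0059,0,20],
    [0,0,0.6,-0.035,0.0053,0,20]
  ]
}}

```text
time: 15.05
tool_pos: [0.5863, 0.1095, 0.126]
ee_rot: [3.141, 0.002, 1.742]
wrist_force: [0.8, 0.4, 0.4]
width: 0.0187
finger_force: 0.3
```

Emit:
{"api": "apply_moves", "payload": {
  "commands": [
    [0,0,0.12,-0.0071,-0.0015,0,20],
    [0,0,0.24,-0.0139,-0.0039,0,20],
    [0,0,0.36,-0.0203,-0.0071,0,20],
    [0,0,0.48,-0.0264,-0.011,0,20],
    [0,0,0.6,-0.0319,-0.0156,0,20]
  ]
}}

```text
time: 15.55
tool_pos: [0.5544, 0.094, 0.1261]
ee_rot: [3.141, 0.002, 2.342]
wrist_force: [-0.1, -0.1, -1.1]
width: 0.0187
finger_force: 0.3
```

Emit:
{"api": "apply_moves", "payload": {
  "commands": [
    [0,0,0.12,-0.005,-0.0052,0,20],
    [0,0,0.24,-0.0092,-0.011,0,20],
    [0,0,0.36,-0.0128,-0.0172,0,20],
    [0,0,0.48,-0.0156,-0.0239,0,20],
    [0,0,0.52,-0.0163,-0.026,0,20]
  ]
}}

```text
time: 16.05
tool_pos: [0.538, 0.0677, 0.1261]
ee_rot: [3.141, 0.002, 2.859]
wrist_force: [-0.2, 0.5, 0.1]
width: 0.019
finger_force: 0.3
```

```bash
python3 - <<'E'
from h import *
np.set_printoptions(precision=4,suppress=True)
s=snapshot('top');o=get_obs();print(o['tool_pos'],o['ee_rot'],o['width'],o['finger_force'],o['wrist_force'])
d=o['tool_pos'][:2]-[.5955,.0503];print(np.hypot(*d),np.arctan2(d[1],d[0]))
E
```

```text
[0.5379 0.0675 0.1261] [3.1415 0.0017 2.859 ] 0.019025482849068326 0.0 [ 1.0717 -0.1761 -0.1202]
0.06008035698446743 2.851230279832664
```

Emit:
{"api": "apply_moves", "payload": {
  "commands": [
    [0,0,0.02,-0.0005,-0.002,0,20],
    [0,0,0.04,-0.0007,-0.003,0,20],
    [0,0,0.05,-0.001,-0.004,0,20],
    [0,0,0.05,-0.0012,-0.005,0,20],
    [0,0,0.05,-0.0014,-0.006,0,20]
  ]
}}

```text
time: 16.6
tool_pos: [0.5366, 0.0621, 0.1258]
ee_rot: [3.141, 0.001, 2.907]
wrist_force: [-0.5, 2.8, -0.2]
width: 0.0186
finger_force: 1.2
```

```bash
python3 - <<'E'
from h import *
np.set_printoptions(precision=4,suppress=True)
o=get_obs();print(o['tool_pos'],o['ee_rot'],o['width'],o['finger_force'],o['wrist_force'])
E
```

```text
[0.5366 0.0621 0.1258] [3.1413 0.001  2.9068] 0.018645414846538175 1.2256316095590591 [-0.4889  2.8064 -0.2309]
```

The force shows the stop is reached, so I'll recentre, open and lift away.

Emit:
{"api": "apply_moves", "payload": {
  "commands": [
    [0,0,0,0.0005,0.002,0,20],
    [0,0,0,0.0006,0.0025,0,30],
    [0,0,0,0.0006,0.0025,0,40],
    [0,0,0,0.0006,0.0025,0,40],
    [0,0,0,0.0006,0.0025,0,40]
  ]
}}

```text
time: 17.1
tool_pos: [0.5372, 0.0644, 0.1257]
ee_rot: [-3.142, 0.001, 2.907]
wrist_force: [-0.2, -0.2, 0.4]
width: 0.0376
finger_force: 0.0
```

Emit:
{"api": "apply_moves", "payload": {
  "commands": [
    [0,0,0,0,0,0.015,40],
    [0,0,0,0,0,0.04,40],
    [0,0,0,0,0,0.08,40],
    [0,0,0,-0.04,0.01,0.1,40],
    [0,0,0,-0.08,0.05,0.11,40]
  ]
}}

```text
time: 17.6
tool_pos: [0.4633, 0.1081, 0.2387]
ee_rot: [3.14, 0.007, 2.902]
wrist_force: [0.9, 1.1, -0.3]
width: 0.0374
finger_force: 0.0
```

Emit:
{"api": "apply_moves", "payload": {
  "commands": [
    [0,0,0,-0.03,0.03,0,40],
    [0,0,0,-0.05,0.07,0,40],
    [0,0,0,-0.05,0.1,0,40],
    [0,0,0,-0.05,0.1,0,40],
    [0,0,0,-0.05,0.1,0,40]
  ]
}}

```text
time: 18.1
tool_pos: [0.4124, 0.2095, 0.2355]
ee_rot: [3.142, 0.002, 2.908]
wrist_force: [-0.4, -0.1, 0.3]
width: 0.0377
finger_force: 0.0
```

```bash
python3 - <<'E'
from h import *
S={n:snapshot(n) for n in("scene","top")}
ims=[cv2.resize(S[n]["pixels"][y-60:y+60,x-40:x+40,::-1],None,fx=5,fy=5,interpolation=cv2.INTER_CUBIC) for n,(x,y) in(("scene",(255,240)),("top",(260,225)))]
cv2.imwrite("pics/e1.png",np.hstack(ims))
pv=np.array([.5955,.0503,.138])
for d in place_of("top","keeper_knob")[:2]:
  v=onz(S["top"],d["pixel"],.138)-pv;print(d['score'],np.hypot(*v[:2]),'joint',np.radians(150)+.28-np.arctan2(v[1],v[0]))
E
```

```text
0.56 0.05720418066942007 joint -0.0976500111928531
```

View pics/e1.png

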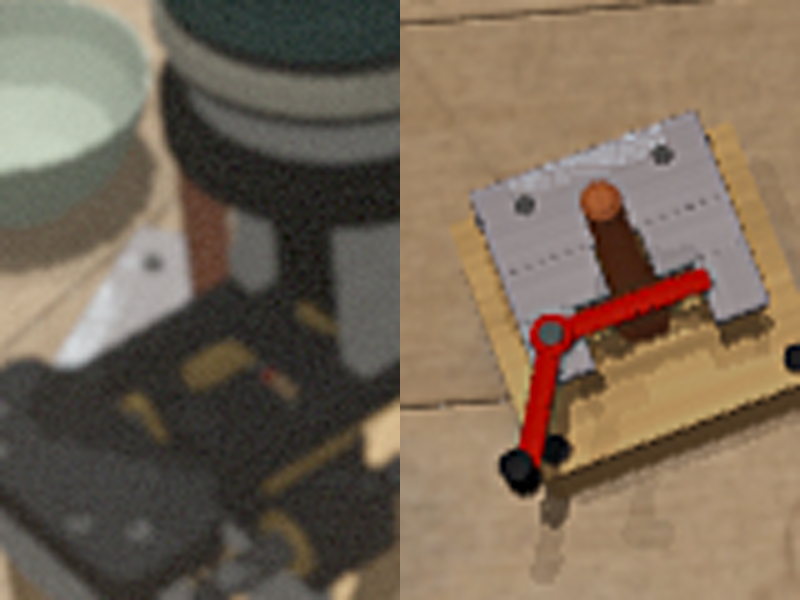

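The keeper finger lies across the slot, parallel to the plate. The pestle stands upright behind it and the arm is clear.

```bash
python3 -c "
from bench import *
print(close_job())"
```

```text
the job is handed in; nothing more can be done
None
```

The job is handed in: the pestle stands upright in the drying stand's bore, the red keeper is shut across the slot, and the arm is clear; the bottles were not re-checked at the end, and no verdict came back.

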